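# Sort marked ink jars from a leaning rack

## Robot

A 6-joint arm with a two-finger parallel gripper is mounted at the origin on the work surface. World frame = base frame: x ahead of the robot, y to its left, z up, the work surface at z = 0. Lengths are in mm, angles in rad, forces in N, time in s.
With the tool pointing down it reaches from about 350 to 875 mm from the base axis. Payload 4.2 kg.
Tool frame: the origin (TCP) lies midway between the tips of the shut fingers; the grasp point (between the pads) lies 19 mm behind it (arm.tcp_to_grasp is the distance from the TCP to the grasp point, in mm); z points along the fingers, y is the line along which they close (so a half turn about z gives the same grasp; the last joint's range is limited). The gripper opens to 85 mm and grips with 20 to 120 N. Pads are 22 mm wide; open, the fingers measure 114 mm over their backs; the gripper's body (76 mm by 85 mm) begins 54 mm behind the grasp point. The pads swing forward as they close: fully open they stand 13 mm farther back than shut.
Start: joints at [-0.845, 0.385, 0.008, 0, -1.194, -0.259], TCP at [281.28, -558.104, 231.312] pointing down, gripper open.
Joint ranges: [-3.14, 3.14], [-1.21, 2.06], [-1.07, 1.41], [-3.16, 2.05], [-2.99, -0.16], [-3.1, 3.1]. Speed limits (rad/s): [2.79, 2.79, 3.14, 3.14, 3.14, 3.14].

## Interface

Orientations are given as a unit quaternion [x, y, z, w].
In Python, from bench import arm, get_image gives the robot as it stands.
- The arm moves only by the tool drive_tool, never from a script. Its argument "deltas" is a list of rows, each a list of 2 entries, a list of its own where there are three numbers: the shift along the tool's x, y, z in cm, then the turn, a rotation vector about the tool's x, y, z in degrees. In form: [[[x, y, z], [ax, ay, az]], ...]. A call has 1 to 12 rows; each row shifts and turns the commanded pose from where the row before left it, along the tool's axes as they then stand; what a row does not reach is not made up. A row lasts 1/10 s, in which the tool goes at most 50 mm and 8.59 degrees, less where a joint would pass 70% of its speed; a pose out of reach is approached as far as the arm can. A call with a gripper value outside its range is refused whole. "claw" is the finger opening in cm, from 0 to 8.54, set as the call begins (left out, the last holds). The fingers move at their own pace and stop on an object; the grip force is fixed at half the most. Time passes only in rows, so rows that do not move let the fingers close. It gives the time, the measured TCP pose, the force, the opening and the grip force at its end, in the units of the state.
- arm.read_state(): the state, without advancing time (a new reading comes with each control period).
- get_image(name): name is "side" or "top" or "wrist"; returns a dict with "img" (480x640x3 uint8, red, green, blue), "fx", "fy", "cx", "cy" (pixels), "D" ([k1, k2, p1, p2, k3] as OpenCV has them; the pictures are not rectified), "eye" and "orientation" of the camera in the world; the wrist camera has in their place "mount" (4x4, takes a point from camera to tool coordinates, whose origin is the TCP and whose axes are the flange's). Camera axes: x right, y down, z forward; pixel columns grow to the right and rows downward; lengths in mm; the calibration is good to about 2 mm. A picture is of the moment at which its call begins: read the wrist's pose just before it. There is no depth.
- arm.job_done(): hands the job in; it is judged then, once.
The state is a dict: "clock": time; "joints": joint angles; "joint_vel": joint speeds; "joint_efforts": joint torques, N m; "position": TCP position; "ee_rot": TCP orientation; "contact_force": force on the tool from outside, world axes, zero at the start; "wrist_torque": the same for the moment, N m; "gripper_width": finger opening in mm; "grasp_force": force on a finger pad.
Only numpy, scipy, OpenCV 4.12 (cv2) and the standard library are available. Lean on these libraries where they do the work, as an engineer would, in place of code of your own. Each camera call takes 0.05 s, during which the arm holds its last target. There are 200 camera calls.

## Task

Check the white paper mark on the ink jars in the leaning rack: the jar whose lid carries a round dot is still good, so stand it in the square wooden tray; the jar whose lid carries a straight strip is to be rejected, so stand it in the round dish. Draw each jar out of its pocket and set it down gently and upright on the floor of its nest, never dropping it. Leave the jar with no mark in the rack, and do not disturb the eraser, the white paint jar or the brush pot.

Things in the scene. Friction and masses are not known exactly. Their poses are not given: they have to be found in the camera images.
- jar_dot: Dark round ink jar with a black lid, 50 mm diameter, 80 mm tall overall (straight sides), about 0.2 kg (varies by a third). Origin at the centre of its underside; z runs up its axis to the lid. It starts leaning 32 degrees from vertical in a pocket of the rack, its lid towards the robot side. On its lid top: a flat white round paper dot, 22 mm diameter.
- jar_strip: Dark round ink jar with a black lid, 50 mm diameter, 80 mm tall overall (straight sides), about 0.2 kg (varies by a third). Origin at the centre of its underside; z runs up its axis to the lid. It starts leaning 32 degrees from vertical in a pocket of the rack, its lid towards the robot side. On its lid top: a flat white straight paper strip, 44 x 11 mm, across the middle.
- jar_plain: Dark round ink jar with a black lid, 50 mm diameter, 80 mm tall overall (straight sides), about 0.2 kg (varies by a third). Origin at the centre of its underside; z runs up its axis to the lid. It starts leaning 32 degrees from vertical in a pocket of the rack, its lid towards the robot side. Its lid is plain black with no mark. It stays in the rack.
- rack: Fixed plywood rack, 356 mm wide along its y, with three square pockets 56 mm wide, 35 mm deep, at y = -105, 0, 105 mm; any jar may be in any. Pocket axes, upwards: (-0.530, 0, 0.848) in its frame, 32 degrees from vertical. Jars rest on the pocket floors (about 50 mm above the table), 45 mm stick out, 55 mm free between them. Origin on the table under its middle; z up, x away from robot.
- square_tray: The nest for the good jar: square wooden tray, 92 x 92 mm outside, 18 mm high, walls 5 mm, floor 5 mm thick (82 x 82 mm inside), fixed to the table. Origin at the centre of its underside. It may be on the left or the right.
- square_in (a point): Centre of the inner floor of the square tray, 5 mm above the table.
- round_dish: The nest for the rejected jar: round white ceramic dish, 98 mm diameter outside, 18 mm high, wall 5 mm, floor 5 mm thick (88 mm diameter inside), fixed to the table. Origin at the centre of its underside. It may be on the left or the right.
- round_in (a point): Centre of the inner floor of the round dish, 5 mm above the table.
- eraser: Bystander: white eraser 26 x 55 x 15 mm, lying loose between the two nests. Origin at the centre of its underside.
- paint_jar: Bystander: closed white paint jar, 54 mm diameter, 65 mm tall, standing loose to the left. Origin at the centre of its underside.
- brush_pot: Bystander: glass pot 76 mm diameter, 100 mm tall, with brushes up to about 220 mm above the table, standing loose to the right. Origin at the centre of its underside.
Things that resemble listed ones, but are neither listed nor needed, are in the scene too. What is shaped like the jar_strip but blue or green is not meant.

How it is judged:
By the outcome, as a careful person would: the job done as asked, in the order asked, and still so for the second after the job is handed in, with the robot touching nothing.
It also fails if it takes over 59 s, if anything falls off the work surface, if the arm or the gripper's body presses on something with over 40 N, if the wrist force passes 120 N, or if a joint passes its speed limit or range.

## Working session

There is one attempt and no reset: what is moved stays moved. The work goes in short steps, Python scripts to look and compute and a tool call to move; the robot and the scene stay as the last step left them, time stands still between calls to the robot, and variables do not carry over. Pictures are saved under pics/ and viewed, at most 10 in all, crops included, and the job is handed in when it is done.

Besides the shell and the picture viewer there is one more tool, called after "Emit:" as name(argument=value, ...), one argument or row to a line, values as JSON. drive_tool: Moves the arm, as the interface text tells. Its arguments: {"type":"object","properties":{"deltas":{"type":"array"},"claw":{"type":"number"}},"required":["deltas"]}

```bash
mkdir -p pics
python3 - <<'E'
from bench import arm,get_image
import cv2,numpy as np
print(arm.read_state())
for n in ("side","top","wrist"):
    d=get_image(n); cv2.imwrite(f"pics/{n}0.png",d["img"][:,:,::-1]); print(n,{k:v for k,v in d.items() if k!="img"})
E
```

```text
{'clock': 0.0, 'joints': array([-8.45391832e-01,  3.85553927e-01,  6.60598634e-03, -5.02219313e-04,
       -1.19400390e+00, -2.58599970e-01]), 'joint_vel': array([ 0.00041708, -0.00124117, -0.00142785, -0.00192015, -0.00092889,
       -0.00010671]), 'joint_efforts': array([ 1.13855181e-04, -3.92291343e+01,  1.88400078e+01,  4.18603733e+00,
       -4.59898612e-03, -1.11255679e-05]), 'position': array([ 281.01920886, -557.5927087 ,  230.21493538]), 'ee_rot': array([-2.31198592e-01,  9.72905954e-01,  1.06017523e-03, -3.03411339e-04]), 'contact_force': array([-0.51020138, -0.0540455 , -0.56241372]), 'wrist_torque': array([ 0.00936684, -0.04505906,  0.01494065]), 'grasp_force': 0.0, 'gripper_width': 85.3230881510333}
side {'fx': 474.21069600390774, 'fy': 474.21069600390774, 'cx': 325.4569391943913, 'cy': 241.6622373018975, 'D': array([-0.10807182,  0.        ,  0.        ,  0.        ,  0.        ]), 'eye': array([577.11136379, 768.51008247, 541.77666591]), 'orientation': array([-0.0214002 ,  0.86782214, -0.49582929,  0.02408487])}
top {'fx': 457.1846984998853, 'fy': 457.1846984998853, 'cx': 322.6807914108631, 'cy': 242.0310383798182, 'D': array([0.01135178, 0.        , 0.        , 0.        , 0.        ]), 'eye': array([ 438.93941201,    5.05195855, 1007.74361681]), 'orientation': array([ 0.70597382, -0.70206863,  0.06286809, -0.06890732])}
wrist {'fx': 406.45576580151345, 'fy': 406.45576580151345, 'cx': 326.5902733846342, 'cy': 246.28038767225874, 'D': array([-0.08217707,  0.        ,  0.        ,  0.        ,  0.        ]), 'mount': array([[ 9.50944748e-04, -9.53415562e-01, -3.01658518e-01,
         7.70298102e+01],
       [ 9.99999428e-01,  7.58985360e-04,  7.53553227e-04,
         6.10584850e-02],
       [-4.89494974e-04, -3.01659062e-01,  9.53415739e-01,
        -1.42986040e+02],
       [ 0.00000000e+00,  0.00000000e+00,  0.00000000e+00,
         1.00000000e+00]])}
```

View pics/top0.png

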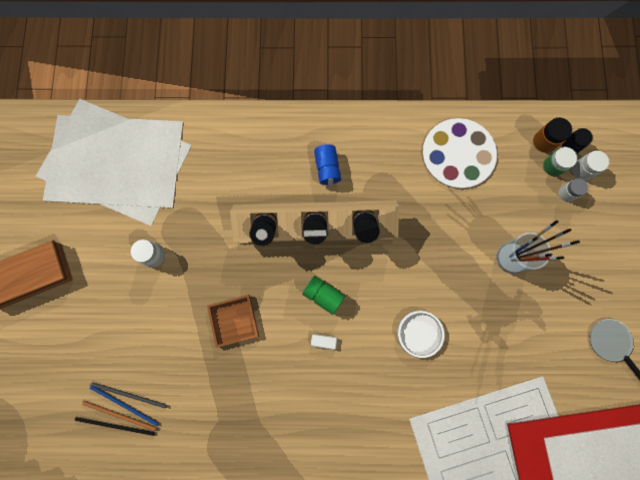

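View pics/side0.png

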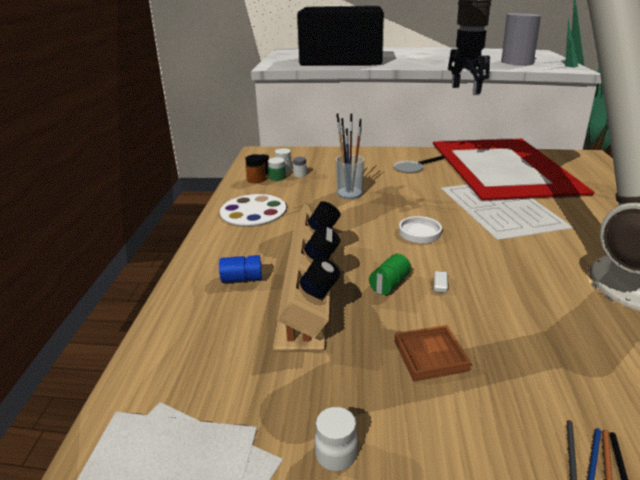

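The top view shows the dot jar on the left at (262,235), the strip jar in the middle at (315,233) and the plain jar on the right at (366,228). The tray is at (233,322) and the dish at (421,334). The side view shows the dot at (328,267), the strip at (330,235), the tray at (432,352) and the dish at (420,229).

```bash
cat > h.py <<'E'
import numpy as np,cv2
from scipy.spatial.transform import Rotation as R
from bench import arm,get_image
def cam(n):
    s=arm.read_state(); d=get_image(n)
    if n=="wrist":
        M=d["mount"]; Rt=R.from_quat(s["ee_rot"]).as_matrix()
        d["R"]=Rt@M[:3,:3]; d["eye"]=Rt@M[:3,3]+s["position"]
    else: d["R"]=R.from_quat(d["orientation"]).as_matrix()
    d["K"]=np.array([[d["fx"],0,d["cx"]],[0,d["fy"],d["cy"]],[0,0,1]])
    return d
def rays(d,p):
    u=cv2.undistortPoints(np.array(p,float).reshape(-1,1,2),d["K"],d["D"])[:,0]
    v=np.c_[u,np.ones(len(u))]@d["R"].T
    return v/np.linalg.norm(v,axis=1)[:,None]
def plane(d,p,z):
    v=rays(d,p); return d["eye"]+v*((z-d["eye"][2])/v[:,2])[:,None]
def tri(d1,p1,d2,p2):
    A=np.zeros((3,3));b=np.zeros(3);L=[]
    for d,p in((d1,p1),(d2,p2)):
        v=rays(d,[p])[0];P=np.eye(3)-np.outer(v,v);A+=P;b+=P@d["eye"];L.append((P,d["eye"]))
    x=np.linalg.solve(A,b); return x,[np.linalg.norm(P@(x-e)) for P,e in L]
def blob(d,box,f):
    x0,y0,x1,y1=box; hsv=cv2.cvtColor(d["img"],cv2.COLOR_RGB2HSV)[y0:y1,x0:x1].astype(int)
    m=f(hsv[...,0],hsv[...,1],hsv[...,2]).astype(np.uint8)
    c=max(cv2.findContours(m,cv2.RETR_EXTERNAL,cv2.CHAIN_APPROX_NONE)[0],key=cv2.contourArea)
    return c[:,0,:]+[x0,y0]
def cen(c):
    m=cv2.moments(c.reshape(-1,1,2).astype(np.int32)); return np.array([m["m10"],m["m01"]])/m["m00"]
white=lambda h,s,v:(s<70)&(v>110)
E
python3 - <<'E'
from h import *
np.set_printoptions(precision=1,suppress=True)
t=cam("top");s=cam("side")
P={}
for n,bt,bs in(("dot",(250,224,275,246),(314,255,342,282)),("strip",(300,224,330,242),(318,224,342,246))):
    a=blob(t,bt,white);b=blob(s,bs,white);P[n]=tri(t,cen(a),s,cen(b));print(n,cen(a),cen(b),len(a),len(b),P[n])
    if n=="strip": 
        r=cv2.minAreaRect(a.astype(np.float32)); print("strip rect",r, cv2.minAreaRect(b.astype(np.float32)))
print("yaw rack deg",np.degrees(np.arctan2(*(P["strip"][0]-P["dot"][0])[[0,1]]*[1,-1])))
a=blob(t,(395,305,450,362),white);b=blob(s,(395,213,446,246),white)
ea=cv2.fitEllipse(a);eb=cv2.fitEllipse(b);print("dish",ea,eb,tri(t,ea[0],s,eb[0]),plane(t,[ea[0]],18))
wood=lambda h,s,v:((h<11)|(h>170))&(s>110)
a=blob(t,(195,285,270,355),wood);b=blob(s,(385,318,480,385),wood)
r=cv2.minAreaRect(a.astype(np.float32));print("tray",r)
ca=cv2.boxPoints(r);print(plane(t,ca,18),plane(t,[r[0]],18))
qb=cv2.approxPolyDP(cv2.convexHull(b.astype(np.int32).reshape(-1,1,2)),5,True)[:,0];print("side hull",qb)
# lids dark
black=lambda h,s,v:v<45
for x in((248,210,280,248),(300,210,330,246),(350,208,383,246)):
    c=blob(t,x,black);print("lid",cv2.boundingRect(c.astype(np.int32)),cen(c),cv2.contourArea(c.astype(np.int32)))
big=[cv2.resize(d["img"][y0:y1,x0:x1],None,fx=f,fy=f,interpolation=2) for d,x0,y0,x1,y1,f in((t,190,190,460,370,2.9),)]
cv2.imwrite("pics/top_zoom.png",big[0][:,:,::-1])
E
```

```text
dot [261.1 234.2] [327.  266.4] 29 26 (array([621.7, 135.2, 122. ]), [np.float64(0.37603088631627124), np.float64(0.37603088631629655)])
strip [315.  232.7] [328.9 234.3] 50 29 (array([625. ,  28.5, 120.6]), [np.float64(0.13752505488852626), np.float64(0.13752505488839442)])
strip rect ((314.5, 232.5), (5.0, 21.0), 90.0) ((328.5, 234.0), (12.0, 5.0), 90.0)
yaw rack deg 1.7823201560760766
dish ((420.67987060546875, 333.8122253417969), (45.936859130859375, 48.47734451293945), 132.01272583007812) ((419.3938293457031, 229.04190063476562), (26.790348052978516, 43.22751998901367), 93.02590942382812) (array([ 429.4, -196.4,    9.6]), [np.float64(0.4101704219020716), np.float64(0.41017042190198777)]) [[ 429.1 -194.6   18. ]]Traceback (most recent call last):
  File "<stdin>", line 13, in <module>
  File "h.py", line 26, in blob
    c=max(cv2.findContours(m,cv2.RETR_EXTERNAL,cv2.CHAIN_APPROX_NONE)[0],key=cv2.contourArea)
ValueError: max() iterable argument is empty
```

Run:
```python
from h import *
np.set_printoptions(precision=1,suppress=True)
t=cam("top");s=cam("side")
h=cv2.cvtColor(t["img"],cv2.COLOR_RGB2LAB);hs=cv2.cvtColor(s["img"],cv2.COLOR_RGB2LAB)
print(h[300:345:8,200:270:8,1]);
def lab(d,box,th):
    x0,y0,x1,y1=box;m=(cv2.cvtColor(d["img"],cv2.COLOR_RGB2LAB)[y0:y1,x0:x1,1]>th).astype(np.uint8)
    m=cv2.morphologyEx(m,cv2.MORPH_OPEN,np.ones((3,3),np.uint8))
    c=max(cv2.findContours(m,0,1)[0],key=cv2.contourArea);return c[:,0]+[x0,y0]
a=lab(t,(195,285,270,355),145);b=lab(s,(385,315,480,385),145)
r=cv2.minAreaRect(a.astype(np.float32));print("tray",r);print(plane(t,cv2.boxPoints(r),18),plane(t,[r[0]],18))
q=cv2.approxPolyDP(cv2.convexHull(b.astype(np.int32).reshape(-1,1,2)),4,True)[:,0];print("side",q.tolist(),plane(s,q,18))
black=lambda h,s,v:v<45
for x in((248,210,280,248),(300,210,330,246),(350,208,383,246)):
    c=blob(t,x,black);print("lid",cv2.boundingRect(c.astype(np.int32)))
e=blob(t,(305,330,345,352),white);print("eraser",plane(t,cv2.boxPoints(cv2.minAreaRect(e.astype(np.float32))),15))
im=cv2.resize(t["img"][200:360,190:460],None,fx=2.9,fy=2.9,interpolation=2)
cv2.imwrite("pics/top_zoom.png",im[:,:,::-1])
```

```text
[[133 132 132 135 144 136 145 131 133]
 [133 145 136 145 145 144 145 129 133]
 [132 132 138 146 146 145 146 132 134]
 [133 132 138 146 146 148 148 135 133]
 [133 134 137 144 145 148 147 149 132]
 [133 132 142 145 145 144 131 131 133]]
tray ((235.3291778564453, 322.4466552734375), (35.017486572265625, 20.4616641998291), 17.35402488708496)
[[440.5 241.2  18. ]
 [481.8 230.1  18. ]
 [460.1 157.6  18. ]
 [419.2 169.1  18. ]] [[450.3 199.4  18. ]]
side [[441, 335], [455, 365], [421, 368], [411, 349], [420, 337]] [[435.1 175.8  18. ]
 [423.3 243.4  18. ]
 [475.6 250.8  18. ]
 [487.  209.9  18. ]
 [469.9 181.5  18. ]]
lid (250, 216, 26, 30)
lid (303, 215, 24, 16)
lid (353, 212, 26, 31)
eraser [[402.5  40.7  15. ]
 [429.5  36.8  15. ]
 [421.5 -18.7  15. ]
 [394.6 -14.5  15. ]]
```

View pics/top_zoom.png

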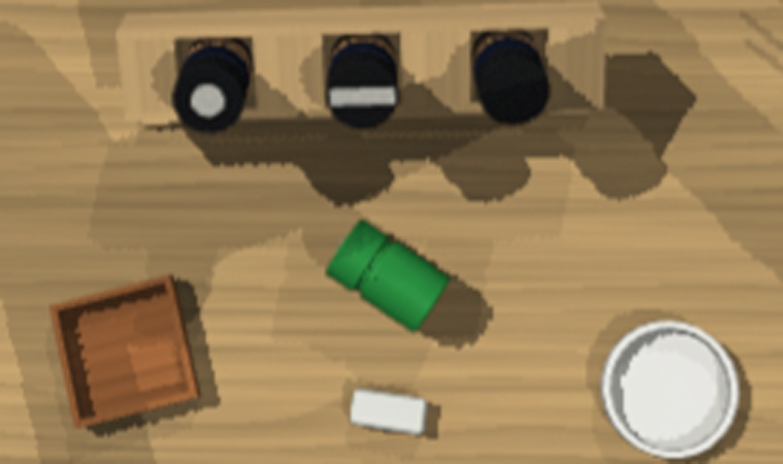

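The zoom confirms the marks. The tray rim corners are at zoom pixels (52,308), (171,277), (197,397) and (76,426), so its centre in the full picture is about (232.8,321.4). The dish is a clean circle.

```bash
cat >> h.py <<'E'
np.set_printoptions(precision=2,suppress=True)
def toolR(ax,yaw): # tool z = -ax, tool y near (-sin yaw, cos yaw,0)
    z=-np.array(ax)/np.linalg.norm(ax); y=np.array([-np.sin(yaw),np.cos(yaw),0]); y-=z*(y@z); y/=np.linalg.norm(y)
    return np.c_[np.cross(y,z),y,z]
def axis(yaw): return R.from_euler("z",yaw).apply([-.530,0,.848])
def go(p,Rt=None):
    s=arm.read_state(); R0=R.from_quat(s["ee_rot"]); 
    Rt=R0 if Rt is None else R.from_matrix(Rt)
    print("now",s["clock"],s["position"],"F",s["contact_force"],"w",s["gripper_width"],s["grasp_force"])
    d=np.array(p)-s["position"]
    print("shift cm before turn",R0.inv().apply(d)/10,"after turn",Rt.inv().apply(d)/10,"turn deg",np.degrees((R0.inv()*Rt).as_rotvec()))
E
python3 - <<'E'
from h import *
t=cam("top")
c=np.array([[52,308],[171,277],[197,397],[76,426]])/2.9+[190,200]
w=plane(t,c,18);print(w,w.mean(0),np.linalg.norm(np.diff(w,axis=0),axis=1))
yaw=np.radians(1.8)
L=np.array([621.7,135.2,122]);a=axis(yaw)
print(L+100*a,L-80*a)
go([470,130,310],toolR(a,yaw)); go([470,130,310])
E
```

```text
[[484.31 259.81  18.  ]
 [507.62 172.43  18.  ]
 [420.39 150.18  18.  ]
 [399.23 237.71  18.  ]] [452.89 205.04  18.  ] [90.43 90.02 90.05]
[568.73 133.54 206.8 ] [664.08 136.53  54.16]
now 0.4 [ 281.25 -558.04  231.14] F [ 0.24 -0.13 -0.25] w 85.14554830831437 0.0
shift cm before turn [-47.82  52.95  -7.87] after turn [-22.01  68.18   4.46] turn deg [  6.98 -31.5   24.28]
now 0.4 [ 281.25 -558.04  231.14] F [ 0.24 -0.13 -0.25] w 85.14554830831437 0.0
shift cm before turn [-47.82  52.95  -7.87] after turn [-47.82  52.95  -7.87] turn deg [0. 0. 0.]
```

Emit:
drive_tool(
  deltas=[
    [[-2.66,2.94,-0.44],[0,0,0]],
    [[-2.66,2.94,-0.44],[0,0,0]],
    [[-2.66,2.94,-0.44],[0,0,0]],
    [[-2.66,2.94,-0.44],[0,0,0]],
    [[-2.66,2.94,-0.44],[0,0,0]],
    [[-2.66,2.94,-0.44],[0,0,0]],
    [[-2.66,2.94,-0.44],[0,0,0]],
    [[-2.66,2.94,-0.44],[0,0,0]],
    [[-2.66,2.94,-0.44],[0,0,0]],
    [[-2.66,2.94,-0.44],[0,0,0]],
    [[-2.66,2.94,-0.44],[0,0,0]],
    [[-2.66,2.94,-0.44],[0,0,0]],
  ],
  claw=8.0,
)

```text
clock: 1.6
position: [407.6, -97.8, 284.7]
ee_rot: [-0.231, 0.973, -0.0, 0.001]
contact_force: [1.2, 0.3, 1.3]
gripper_width: 80.2
grasp_force: 0.0
```

Emit:
drive_tool(
  deltas=[
    [[-2.66,2.94,-0.44],[0,0,0]],
    [[-2.66,2.94,-0.44],[0,0,0]],
    [[-2.66,2.94,-0.44],[0,0,0]],
    [[-2.66,2.94,-0.44],[0,0,0]],
    [[-2.66,2.94,-0.44],[0,0,0]],
    [[-2.66,2.94,-0.44],[0,0,0]],
    [[0,0,0],[1.4,-6.3,4.86]],
    [[0,0,0],[1.4,-6.3,4.86]],
    [[0,0,0],[1.4,-6.3,4.86]],
    [[0,0,0],[1.4,-6.3,4.86]],
    [[0,0,0],[1.4,-6.3,4.86]],
    [[0,0,0],[0,0,0]],
  ],
)

```text
clock: 2.8
position: [469.3, 125.1, 308.3]
ee_rot: [-0.031, 0.967, -0.002, 0.255]
contact_force: [-1.1, -1.4, -0.2]
gripper_width: 80.0
grasp_force: 0.0
```

Run:
```python
from h import *
yaw=np.radians(1.8);L=np.array([621.7,135.2,122]);a=axis(yaw)
go(L+110*a,toolR(a,yaw)); d=cam("wrist"); cv2.imwrite("pics/w1.png",d["img"][:,:,::-1])
```

```text
now 2.8 [469.33 125.11 308.31] F [-1.11 -1.42 -0.22] w 79.99875219169039 0.0
shift cm before turn [-3.64  0.46 12.74] after turn [-3.07  0.53 12.89] turn deg [-0.17 -2.5   1.92]
```

View pics/w1.png

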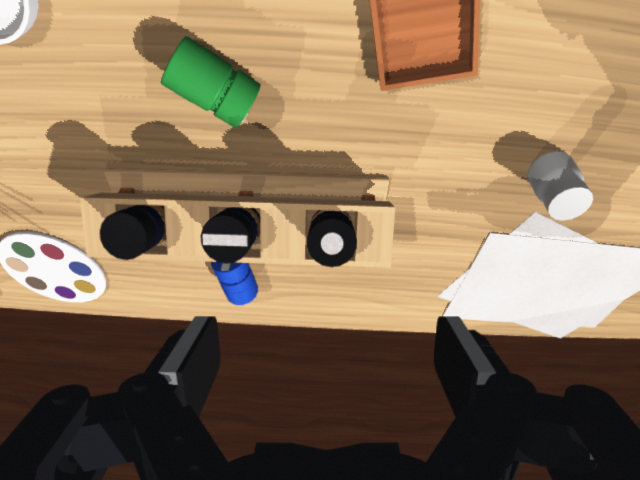

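The wrist view shows the dot at (332,243), the strip at (225,240), the plain lid at (130,233) and all of the rack.

Run:
```python
from h import *
w=cam("wrist");t=cam("top");s=cam("side")
Q={}
for n,bw,bt,bs in(("dot",(315,225,350,262),(250,224,275,246),(314,255,342,282)),("strip",(196,225,255,255),(300,224,330,242),(318,224,342,246))):
    c=blob(w,bw,white); r=cv2.minAreaRect(c.astype(np.float32)); print(n,r)
    Q[n]=cen(c)
    for nm,o,b in(("top",t,bt),("side",s,bs)):
        try: print(nm,tri(w,cen(c),o,cen(blob(o,b,white))))
        except Exception as e: print(nm,e)
    print("z121",plane(w,[cen(c)],121))
print("rack edge yaw")
p=plane(w,[[100,197],[392,204]],85);v=p[0]-p[1];print(np.degrees(np.arctan2(v[0],-v[1])))
p=plane(w,[[85,257],[392,266]],117);v=p[0]-p[1];print(np.degrees(np.arctan2(v[0],-v[1])))
yaw=np.radians(1.8);a=axis(yaw);go(np.array([621.7,135.2,122])+110*a,toolR(a,yaw))
```

```text
dot ((330.0, 240.5), (21.0, 22.0), 90.0)
top (array([621.7 , 135.56, 120.57]), [np.float64(0.2082502068615049), np.float64(0.20825020686146667)])
side (array([621.62, 135.46, 121.59]), [np.float64(0.6979580618617185), np.float64(0.6979580618617449)])
z121 [[621.31 135.74 121.  ]]
strip ((222.9885711669922, 236.8544921875), (44.3317756652832, 11.510141372680664), 1.847610354423523)
top (array([625.81,  29.28, 119.41]), [np.float64(0.9229254001755816), np.float64(0.9229254001756121)])
side (array([624.53,  30.56, 121.52]), [np.float64(0.35984877942095217), np.float64(0.3598487794209888)])
z121 [[624.59  30.61 121.  ]]
rack edge yaw
2.208250712960034
2.1592766432642407
now 3.0 [473.55 128.27 312.68] F [ 0.43 -0.29  0.08] w 79.57014379198326 0.0
shift cm before turn [-2.98  0.13 12.92] after turn [-2.47  0.23 13.03] turn deg [ 0.09 -2.24  1.7 ]
```

Emit:
drive_tool(
  deltas=[
    [[0,0,0],[0,-2.2,1.9]],
    [[-0.6,0.05,3.2],[0,0,0]],
    [[-0.6,0.05,3.2],[0,0,0]],
    [[-0.6,0.05,3.2],[0,0,0]],
    [[-0.6,0.05,3.2],[0,0,0]],
    [[0,0,0],[0,0,0]],
    [[0,0,0],[0,0,0]],
  ],
  claw=7.6,
)

```text
clock: 3.7
position: [561.9, 131.0, 215.1]
ee_rot: [-0.012, 0.961, 0.004, 0.275]
contact_force: [-0.3, -0.4, -0.0]
gripper_width: 76.0
grasp_force: 0.0
```

Run:
```python
from h import *
yaw=np.radians(2);L=np.array([621.5,135.5,121]);a=axis(yaw)
go(L-36*a,toolR(a,yaw)); w=cam("wrist"); cv2.imwrite("pics/w2.png",w["img"][:,:,::-1])
c=blob(w,(240,140,420,330),white);print(cen(c),plane(w,[cen(c)],121))
```

```text
now 3.7 [561.93 130.98 215.06] F [-0.29 -0.41 -0.01] w 76.03889485402793 0.0
shift cm before turn [-0.11  0.31 14.74] after turn [-0.08  0.24 14.74] turn deg [-0.24 -0.13 -0.47]
[330.57 242.05] [[621.01 135.52 121.  ]]
```

Emit:
drive_tool(
  deltas=[
    [[0,0,0],[-0.2,-0.1,-0.5]],
    [[-0.03,0.12,3.0],[0,0,0]],
    [[-0.03,0.13,3.0],[0,0,0]],
    [[-0.03,0,3.0],[0,0,0]],
    [[0,0,2.0],[0,0,0]],
    [[0,0,1.5],[0,0,0]],
    [[0,0,1.2],[0,0,0]],
    [[0,0,1.0],[0,0,0]],
    [[0,0,0],[0,0,0]],
    [[0,0,0],[0,0,0]],
    [[0,0,0],[0,0,0]],
  ],
)

```text
clock: 4.85
position: [645.0, 138.8, 134.9]
ee_rot: [-0.021, 0.971, 0.0, 0.237]
contact_force: [0.3, 0.2, 0.2]
gripper_width: 76.1
grasp_force: 0.0
```

Run:
```python
from h import *
yaw=np.radians(2);L=np.array([621.5,135.5,121]);a=axis(yaw)
go(L-36*a,toolR(a,yaw)); w=cam("wrist"); cv2.imwrite("pics/w2.png",w["img"][:,:,::-1])
```

```text
now 4.85 [645.   138.78 134.86] F [0.27 0.15 0.24] w 76.1498253328445 0.0
shift cm before turn [ 2.45 -0.2   3.73] after turn [ 2.74 -0.25  3.52] turn deg [-0.32 -4.55  0.53]
```

View pics/w2.png

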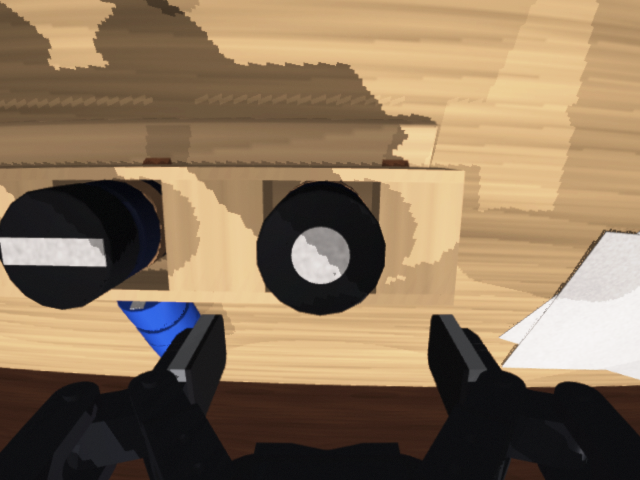

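The dot jar's lid is centred at (320,255) between the open fingers, still ahead of the tips. The arm stopped short of the commanded pose, so I'll check the joint limits.

```bash
python3 - <<'E'
from h import *
s=arm.read_state();print(s["joints"],s["position"],R.from_quat(s["ee_rot"]).as_matrix())
E
ls; python3 -c "
from bench import arm; print([x for x in dir(arm) if x[0]!='_'])"
```

```text
[ 0.36  0.34 -0.73  1.25 -0.16 -3.1 ] [645.02 138.73 134.87] [[-0.89 -0.04  0.46]
 [-0.04  1.    0.01]
 [-0.46 -0.01 -0.89]]
h.py
pics
['IKError', 'job_done', 'read_state', 'tcp_to_grasp']
```

Joint 5 is at its -0.16 limit because the tool lines up with the forearm. The tool's pitch about the closing line is free, so I'll back off and grasp with a steeper tool, about 15° from vertical.

Emit:
drive_tool(
  deltas=[
    [[0,0,-1.5],[0,0,0]],
    [[0,0,-1.5],[0,0,0]],
    [[0,0,-1.5],[0,2,0]],
    [[0,0,-1.5],[0,3,0]],
    [[0,0,0],[0,3,0]],
    [[0,0,0],[0,3,0]],
    [[0,0,0],[0,2,0]],
    [[0,0,0],[0,0,0]],
    [[0,0,0],[0,0,0]],
  ],
)

```text
clock: 5.8
position: [621.3, 136.0, 185.7]
ee_rot: [-0.019, 0.991, -0.004, 0.132]
contact_force: [-0.0, 0.5, -0.5]
gripper_width: 75.9
grasp_force: 0.0
```

```bash
cat >> h.py <<'E'
def tilted(yaw,tilt): return toolR(R.from_euler("z",yaw).apply([-np.sin(tilt),0,np.cos(tilt)]),yaw)
def grasp(L,yaw,tilt,g,back):
    a=axis(yaw);T=tilted(yaw,tilt);G=np.array(L)-g*a
    return G+(19-back)*T[:,2],T
E
python3 - <<'E'
from h import *
print(arm.read_state()["joints"])
p,T=grasp([621.5,135.5,121],np.radians(2),np.radians(15),18,70);go(p,T)
E
```

```text
[ 0.53  0.32 -0.31  0.21 -0.72 -2.2 ]
now 5.8 [621.26 136.   185.74] F [-0.04  0.46 -0.48] w 75.94852949402703 0.0
shift cm before turn [ 1.14 -0.01  2.88] after turn [ 1.13 -0.05  2.88] turn deg [-0.72  0.17  0.28]
```

Emit:
drive_tool(
  deltas=[
    [[1.13,0,0],[-0.7,0.2,0.3]],
    [[0,0,2.9],[0,0,0]],
    [[0,0,0],[0,0,0]],
    [[0,0,0],[0,0,0]],
  ],
)

```text
clock: 6.2
position: [617.1, 135.5, 154.5]
ee_rot: [-0.017, 0.991, 0.002, 0.129]
contact_force: [0.3, -0.4, -0.3]
gripper_width: 76.1
grasp_force: 0.0
```

Run:
```python
from h import *
print(arm.read_state()["joints"])
p,T=grasp([621.5,135.5,121],np.radians(2),np.radians(15),18,0);go(p,T)
```

```text
[ 0.53  0.35 -0.36  0.2  -0.64 -2.21]
now 6.2 [617.13 135.55 154.51] F [ 0.26 -0.37 -0.3 ] w 76.09060733270991 0.0
shift cm before turn [-0.1  -0.01  6.97] after turn [-0.08 -0.02  6.97] turn deg [-0.06 -0.14  0.02]
```

Emit:
drive_tool(
  deltas=[
    [[-0.1,0,1.5],[0,0,0]],
    [[0,0,1.5],[0,0,0]],
    [[0,0,1.5],[0,0,0]],
    [[0,0,1.3],[0,0,0]],
    [[0,0,1.2],[0,0,0]],
    [[0,0,0],[0,0,0]],
    [[0,0,0],[0,0,0]],
  ],
)

```text
clock: 6.9
position: [637.3, 136.8, 87.7]
ee_rot: [-0.017, 0.991, 0.002, 0.13]
contact_force: [-0.2, 0.2, 0.7]
gripper_width: 75.6
grasp_force: 0.0
```

Emit:
drive_tool(
  deltas=[
    [[0,0,0],[0,0,0]],
    [[0,0,0],[0,0,0]],
    [[0,0,0],[0,0,0]],
    [[0,0,0],[0,0,0]],
    [[0,0,0],[0,0,0]],
    [[0,0,0],[0,0,0]],
  ],
  claw=4.6,
)

```text
clock: 7.5
position: [637.5, 136.9, 88.7]
ee_rot: [-0.017, 0.991, 0.002, 0.131]
contact_force: [-3.4, 0.0, 5.4]
gripper_width: 48.7
grasp_force: 61.8
```

Run:
```python
from h import *
print(arm.read_state()["joints"])
p,T=grasp([621.5,135.5,121],np.radians(2),np.radians(15),18,0);go(p,T)
a=axis(np.radians(2));go(arm.read_state()["position"]+50*a)
w=cam("wrist");cv2.imwrite("pics/w3.png",w["img"][:,:,::-1])
```

```text
[ 0.51  0.45 -0.4   0.25 -0.49 -2.25]
now 7.5 [637.5  136.86  88.69] F [-3.41  0.01  5.39] w 48.74918799584137 61.83238863945007
shift cm before turn [ 0.19 -0.08  0.09] after turn [ 0.19 -0.08  0.09] turn deg [0.01 0.04 0.01]
now 7.5 [637.5  136.86  88.69] F [-3.41  0.01  5.39] w 48.74918799584137 61.83238863945007
shift cm before turn [ 1.46  0.   -4.78] after turn [ 1.46  0.   -4.78] turn deg [0. 0. 0.]
```

View pics/w3.png

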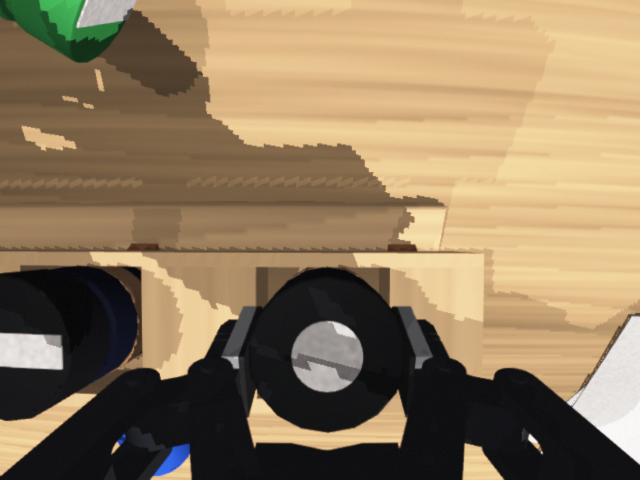

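The wrist view shows the dot jar between the pads at (328,355), with a 48.7 mm opening and 62 N grip. Next I draw it out along the pocket axis.

Emit:
drive_tool(
  deltas=[
    [[0.15,0,-0.48],[0,0,0]],
    [[0.29,0,-0.96],[0,0,0]],
    [[0.29,0,-0.96],[0,0,0]],
    [[0.29,0,-0.96],[0,0,0]],
    [[0.29,0,-0.96],[0,0,0]],
    [[0.29,0,-0.96],[0,0,0]],
    [[0.29,0,-0.96],[0,0,0]],
    [[0.29,0,-0.96],[0,0,0]],
    [[0,0,0],[0,0,0]],
  ],
)

```text
clock: 8.45
position: [597.4, 135.7, 153.1]
ee_rot: [-0.017, 0.991, 0.003, 0.131]
contact_force: [0.7, 0.3, -2.4]
gripper_width: 48.8
grasp_force: 62.4
```

Run:
```python
from h import *
w=cam("wrist");c=blob(w,(250,280,400,440),white);print("dot",cen(c))
M=w["mount"]; 
p,T=grasp([621.5,135.5,121],np.radians(2),np.radians(15),18,0)
# jar pose in tool from grasp-time geometry (lid moved slightly with jar): triangulate lid now
t=cam("top");s=cam("side")
hs=[plane(t,[[0,0]],0)]
s0=arm.read_state();R0=R.from_quat(s0["ee_rot"]);print(s0["position"],R0.as_matrix()[:,2],s0["contact_force"])
L=s0["position"]+R0.apply(R.from_matrix(T).inv().apply(np.array([621.5,135.5,121])-(np.array([637.5,136.9,88.7]))))
print("lid expected",L)
for d in (t,s):
    u=cv2.projectPoints(L.reshape(1,3),cv2.Rodrigues(d["R"].T)[0],-d["R"].T@d["eye"],d["K"],d["D"])[0].ravel();print(u)
    x,y=u.astype(int);
    try:
        c2=blob(d,(x-14,y-14,x+14,y+14),white);print(cen(c2),len(c2),tri(w,cen(c),d,cen(c2)))
    except Exception as e: print(e)
```

```text
dot [329.65 343.7 ]
[597.38 135.34 151.24] [ 0.26  0.01 -0.97] [-0.18  0.26 -2.78]
lid expected [581.42 133.95 183.56]
[256.38 248.77]
[242.78 242.22] 5 (array([593.07, 148.79, 172.77]), [np.float64(12.534672158742916), np.float64(12.534672158742975)])
[352.7  232.94]
[341.38 243.24] 11 (array([597.93, 136.49, 165.27]), [np.float64(1.304825721554056), np.float64(1.3048257215540706)])
```

```bash
cat >> h.py <<'E'
def place(xy,zbot,rel,yaw,tilt): # rel = lid->tcp in tool axes ; jar upright at tool tilt
    T=tilted(yaw,tilt); return np.array([*xy,zbot+80])+T@rel,T
E
python3 - <<'E'
from h import *
y=np.radians(2)
p,T=grasp([621.5,135.5,121],y,np.radians(15),18,0)
rel=T.T@(np.array([637.5,136.9,88.7])-[621.5,135.5,121]);print("rel",rel,"axis in tool",T.T@axis(y))
p,T2=place([453,205],70,rel,y,np.radians(-17));print(p)
go([500,180,240]); go(p,T2)
d=p-[500,180,240];print("then",T2.T@d/10)
w=cam("wrist");cv2.imwrite("pics/w4.png",w["img"][:,:,::-1])
E
```

```text
rel [-7.13  0.84 35.35] axis in tool [ 0.29 -0.   -0.96]
[449.46 205.72 114.11]
now 8.6 [597.38 135.34 151.24] F [-0.18  0.26 -2.78] w 49.02167922228244 62.367610931396484
shift cm before turn [  6.97   4.8  -11.04] after turn [  6.97   4.8  -11.04] turn deg [0. 0. 0.]
now 8.6 [597.38 135.34 151.24] F [-0.18  0.26 -2.78] w 49.02167922228244 62.367610931396484
shift cm before turn [15.    7.55 -0.16] after turn [12.82  7.55  7.8 ] turn deg [-0.01 31.93 -0.01]
then [ 1.06  2.75 13.49]
```

Emit:
drive_tool(
  deltas=[
    [[1.4,0.8,-2.8],[0,0,0]],
    [[1.4,1.0,-2.8],[0,0,0]],
    [[1.4,1.0,-2.8],[0,0,0]],
    [[1.4,1.0,-2.64],[0,0,0]],
    [[1.37,1.0,0],[0,5,0]],
    [[0,0,0],[0,6,0]],
    [[0,0,0],[0,6,0]],
    [[0,0,0],[0,6,0]],
    [[0,0,0],[0,6,0]],
    [[0.2,1,1],[0,3,0]],
    [[0.3,1,1],[0,0,0]],
    [[0,0,0],[0,0,0]],
  ],
)

```text
clock: 9.85
position: [488.0, 200.2, 220.0]
ee_rot: [-0.017, 0.989, -0.003, -0.15]
contact_force: [0.2, 1.0, -1.9]
gripper_width: 48.9
grasp_force: 63.0
```

Run:
```python
from h import *
y=np.radians(2);rel=np.array([-7.13,.84,35.35])
print(arm.read_state()["joints"])
p,T2=place([453,205],70,rel,y,np.radians(-17));go(p,T2)
w=cam("wrist");s=cam("side");t=cam("top")
im=np.hstack([w["img"][160:480,120:520],s["img"][160:400,340:540].repeat(1,0)[:, :].copy() if 0 else cv2.resize(s["img"][200:400,340:590],(400,320))])
cv2.imwrite("pics/w5.png",im[:,:,::-1])
```

```text
[ 0.6   0.38 -0.01 -0.16 -1.45 -2.1 ]
now 9.85 [488.   200.18 219.97] F [ 0.18  0.99 -1.88] w 48.8524210966015 63.010854721069336
shift cm before turn [ 0.53  0.71 11.25] after turn [ 0.57  0.69 11.24] turn deg [-0.1  -0.22  0.01]
```

View pics/w5.png

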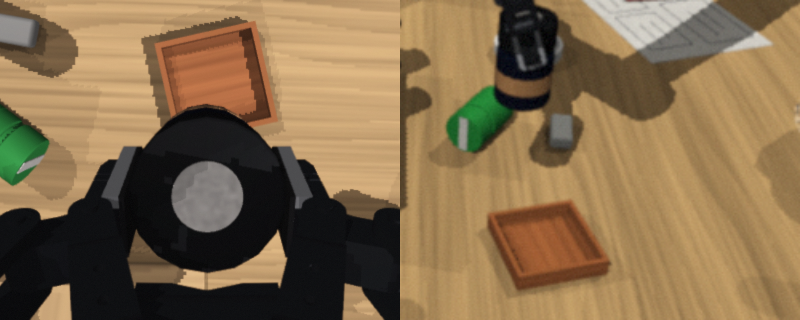

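The composite shows the dot jar held with its lid towards the camera and looking upright in the side view; the tray is ahead of it. I'll check its tilt numerically.

```bash
cat >> h.py <<'E'
def proj(d,P): return cv2.projectPoints(np.atleast_2d(np.array(P,float)),cv2.Rodrigues(d["R"].T)[0],-d["R"].T@d["eye"],d["K"],d["D"])[0][:,0]
E
python3 - <<'E'
from h import *
st=arm.read_state();rel=np.array([-7.13,.84,35.35]);T=R.from_quat(st["ee_rot"]).as_matrix()
w=cam("wrist");c=blob(w,(270,300,390,420),white);L=st["position"]-T@rel
print("lid",L,"pred px",proj(w,L),"meas",cen(c),cv2.fitEllipse(c))
print("dot on plane of lid",plane(w,[cen(c)],L[2]))
s=cam("side");b=proj(s,[L-[0,0,z] for z in(0,40,80)]);print("axis proj",b)
x0,y0=b[2].astype(int)
g=cv2.cvtColor(s["img"],cv2.COLOR_RGB2GRAY)
for y in range(int(b[1][1])-4,int(b[2][1])+22,3):
    r=g[y,x0-40:x0+40].astype(int);print(y,''.join('#' if v<70 else ('+' if v<110 else '.') for v in r))
print(x0-40)
E
```

```text
lid [492.48 198.93 258.74] pred px [[323.35 358.41]] meas [327.18 356.42] ((327.16363525390625, 356.40203857421875), (68.33296966552734, 69.76880645751953), 65.21025085449219)
dot on plane of lid [[491.82 200.08 258.74]]
axis proj [[419.45 208.58]
 [417.18 234.71]
 [414.98 259.27]]
230 .........................+############+#############+..+######+++.+++#######++++
233 .........................+############++.+###########+.+######++++++############
236 .........................+#############+..+###########+.+######+++++###########+
239 .........................###############+.++########################+###########
242 .........................+################++##################+###+######+++++##
245 .........................+++++#################################+++++++++#++++++#
248 .........................++++++++++++###################+####++++#++++++++++++++
251 ........................++++++++++++++++++++++++++++++++#####++++++++++++#+#++++
254 ....................++++####++++++++++++++++++++++++++++#####+++++++++++++#+++++
257 ................++++++++#########++++++++++++++++++++#######+++++#++++++++++++++
260 ............+++++++++++++###################################++++++++++++++++++..
263 .........++++++++++++++++++###############################+++++++++++++++.......
266 .....++++++++++++++++++++++++##########################+++++++++++++##++++......
269 .+++++++++++++++++++++++++++#########+++...............++++++++++++++++#++......
272 +++++++++++++++++++++++++############++.................++++++.........++++++...
275 #++.....++++++++++++++##############++..................++++++...........+++++++
278 #++.....+++++++++#+###############+...................++####++...........++#++++
374
```

Run:
```python
from h import *
st=arm.read_state()
go(st["position"]+[453-492.2,205-199.5,70-178.7]);go(st["position"]+[453-492.2,205-199.5,12-178.7])
T=R.from_quat(st["ee_rot"]);print("down 1cm",T.inv().apply([0,0,-1]))
```

```text
now 10.1 [489.15 199.62 223.23] F [ 0.16  0.01 -2.97] w 48.30078980916777 63.00904154777527
shift cm before turn [ 0.57  0.68 11.53] after turn [ 0.57  0.68 11.53] turn deg [0. 0. 0.]
now 10.1 [489.15 199.62 223.23] F [ 0.16  0.01 -2.97] w 48.30078980916777 63.00904154777527
shift cm before turn [-1.12  0.68 17.08] after turn [-1.12  0.68 17.08] turn deg [0. 0. 0.]
down 1cm [-0.29 -0.    0.96]
```

Emit:
drive_tool(
  deltas=[
    [[0.19,0.23,3.0],[0,0,0]],
    [[0.19,0.23,3.0],[0,0,0]],
    [[0.19,0.22,3.0],[0,0,0]],
    [[0,0,2.53],[0,0,0]],
    [[-0.58,0,1.92],[0,0,0]],
    [[-0.44,0,1.43],[0,0,0]],
    [[-0.29,0,0.96],[0,0,0]],
    [[-0.17,0,0.57],[0,0,0]],
    [[-0.1,0,0.35],[0,0,0]],
    [[0,0,0],[0,0,0]],
    [[0,0,0],[0,0,0]],
  ],
)

```text
clock: 11.2
position: [450.0, 205.3, 59.6]
ee_rot: [-0.017, 0.989, -0.002, -0.148]
contact_force: [-1.0, -0.5, -2.5]
gripper_width: 48.7
grasp_force: 63.0
```

Run:
```python
from h import *
rel=np.array([-7.13,.84,35.35])
st=arm.read_state();T=R.from_quat(st["ee_rot"]).as_matrix();print("bottom",st["position"]-T@rel-[0,0,80],st["contact_force"])
p,T2=place([453,205],6,rel,np.radians(2),np.radians(-17));go(p,T2)
w=cam("wrist");s=cam("side")
im=np.hstack([w["img"][160:480,120:520],cv2.resize(s["img"][250:410,350:550],(400,320),interpolation=2)])
cv2.imwrite("pics/w6.png",im[:,:,::-1])
```

```text
bottom [453.57 204.53  15.49] [-1.03 -0.51 -2.48]
now 11.2 [450.04 205.26  59.6 ] F [-1.03 -0.51 -2.48] w 48.7159760710465 63.008437156677246
shift cm before turn [-0.22  0.05  0.92] after turn [-0.22  0.05  0.92] turn deg [0.02 0.03 0.01]
```

View pics/w6.png

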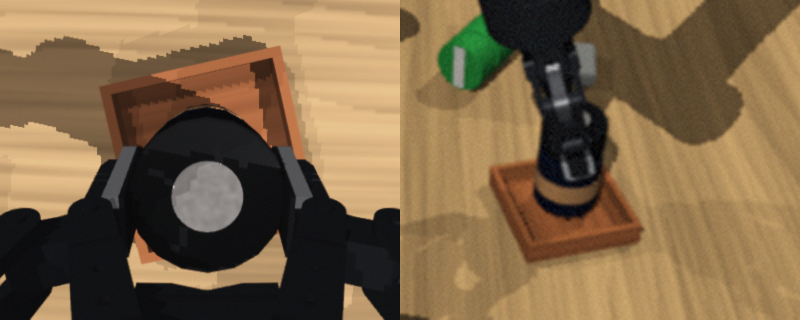

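The jar is over the tray, roughly centred, upright and just above the floor. I'll lower it slowly.

Emit:
drive_tool(
  deltas=[
    [[-0.09,0,0.29],[0,0,0]],
    [[-0.06,0,0.19],[0,0,0]],
    [[-0.06,0,0.19],[0,0,0]],
    [[-0.03,0,0.1],[0,0,0]],
    [[0,0,0],[0,0,0]],
    [[0,0,0],[0,0,0]],
  ],
)

```text
clock: 11.9
position: [449.7, 205.1, 50.9]
ee_rot: [-0.017, 0.989, -0.003, -0.148]
contact_force: [0.3, -0.8, -2.9]
gripper_width: 48.7
grasp_force: 63.4
```

Emit:
drive_tool(
  deltas=[
    [[-0.03,0,0.1],[0,0,0]],
    [[0,0,0],[0,0,0]],
    [[0,0,0],[0,0,0]],
  ],
)

```text
clock: 12.2
position: [449.8, 205.1, 50.6]
ee_rot: [-0.017, 0.989, -0.003, -0.148]
contact_force: [-0.4, -0.7, 4.1]
gripper_width: 49.0
grasp_force: 63.8
```

Emit:
drive_tool(
  deltas=[
    [[0,0,0],[0,0,0]],
    [[0,0,0],[0,0,0]],
    [[0,0,0],[0,0,0]],
  ],
  claw=5.3,
)

```text
clock: 12.5
position: [449.6, 205.1, 49.8]
ee_rot: [-0.017, 0.989, -0.003, -0.148]
contact_force: [0.1, -1.1, 0.0]
gripper_width: 53.2
grasp_force: 0.0
```

Emit:
drive_tool(
  deltas=[
    [[0,0,0],[0,0,0]],
    [[0,0,0],[0,0,0]],
    [[0,0,0],[0,0,0]],
    [[0,0,-1],[0,0,0]],
    [[0,0,-2],[0,0,0]],
    [[0,0,-3],[0,0,0]],
    [[0,0,-4],[0,0,0]],
    [[0,0,-4],[0,0,0]],
    [[0,0,-4],[0,0,0]],
    [[0,0,0],[0,0,0]],
    [[0,0,0],[0,0,0]],
  ],
  claw=7.6,
)

```text
clock: 13.6
position: [502.8, 207.1, 223.4]
ee_rot: [-0.017, 0.989, -0.002, -0.147]
contact_force: [0.3, 0.1, -0.5]
gripper_width: 76.2
grasp_force: 0.0
```

Run:
```python
from h import *
w=cam("wrist");c=blob(w,(200,150,450,440),lambda h,s,v:(s<40)&(v>90));print("dot",cen(c),cv2.fitEllipse(c),plane(w,[cen(c)],85))
print(cv2.imwrite("pics/w7.png",w["img"][:,:,::-1]))
y=np.radians(2);p,T=grasp([624.7,30.0,121],y,np.radians(15),18,90);go(p,T)
```

```text
dot [325.42 218.31] ((325.4218444824219, 218.2991180419922), (29.690959930419922, 30.13764190673828), 167.9097900390625) [[453.43 205.02  85.  ]]
True
now 13.65 [501.98 206.78 222.11] F [ 0.09  0.57 -0.94] w 75.56879891235235 0.0
shift cm before turn [-11.7  -18.09   1.4 ] after turn [ -9.16 -18.1    7.4 ] turn deg [  0.02 -32.06  -0.02]
```

View pics/w7.png

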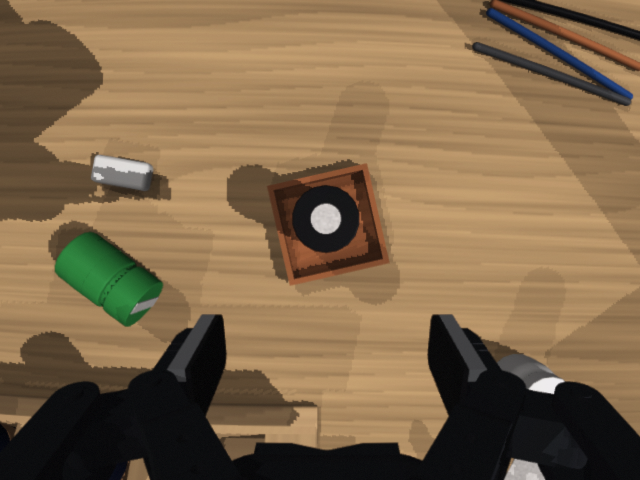

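The dot jar stands upright and centred in the tray, with its lid dot at (325,218), which is (453,205) in the world. Now the strip jar.

Emit:
drive_tool(
  deltas=[
    [[0,0,0],[0,-8,0]],
    [[0,0,0],[0,-8,0]],
    [[0,0,0],[0,-8,0]],
    [[0,0,0],[0,-8,0]],
    [[-1.5,-3.0,1.2],[0,0,0]],
    [[-1.5,-3.0,1.2],[0,0,0]],
    [[-1.5,-3.0,1.2],[0,0,0]],
    [[-1.5,-3.0,1.2],[0,0,0]],
    [[-1.5,-3.0,1.2],[0,0,0]],
    [[-1.5,-3.0,1.2],[0,0,0]],
    [[0,0,0],[0,0,0]],
    [[0,0,0],[0,0,0]],
  ],
)

```text
clock: 14.85
position: [613.2, 29.7, 173.9]
ee_rot: [-0.017, 0.992, 0.002, 0.128]
contact_force: [0.5, 0.4, -0.2]
gripper_width: 76.0
grasp_force: 0.0
```

Run:
```python
from h import *
w=cam("wrist");c=blob(w,(220,120,430,310),white);r=cv2.minAreaRect(c.astype(np.float32));print(r,plane(w,[cen(c)],121))
t=cam("top");
try: print(tri(w,cen(c),t,cen(blob(t,(300,224,330,242),white))))
except Exception as e: print(e)
s=cam("side");print(tri(w,cen(c),s,cen(blob(s,(318,224,342,246),white))))
L=plane(w,[cen(c)],121)[0]
y=np.radians(2);p,T=grasp(L,y,np.radians(15),18,70);go(p,T);print(arm.read_state()["joints"])
```

```text
((326.0, 268.5), (21.0, 84.0), 90.0) [[624.46  30.   121.  ]]
max() iterable argument is empty
(array([624.57,  29.92, 121.32]), [np.float64(0.2840631788323844), np.float64(0.28406317883236926)])
now 15.0 [613.44  31.37 175.52] F [-0.01  0.25  0.21] w 75.88961878256235 0.0
shift cm before turn [-0.18 -0.17  2.17] after turn [-0.17 -0.17  2.17] turn deg [-0.   -0.08  0.07]
[ 0.35  0.3  -0.35  0.13 -0.68 -1.98]
```

Emit:
drive_tool(
  deltas=[
    [[-0.17,-0.15,1.1],[0,0,0]],
    [[0,0,1.5],[0,0,0]],
    [[0,0,1.5],[0,0,0]],
    [[0,0,1.5],[0,0,0]],
    [[0,0,1.5],[0,0,0]],
    [[0,0,1.1],[0,0,0]],
    [[0,0,0.9],[0,0,0]],
    [[0,0,0],[0,0,0]],
    [[0,0,0],[0,0,0]],
  ],
)

```text
clock: 15.9
position: [639.4, 30.2, 88.4]
ee_rot: [-0.017, 0.991, 0.002, 0.13]
contact_force: [-0.1, -0.7, 0.1]
gripper_width: 76.2
grasp_force: 0.0
```

Emit:
drive_tool(
  deltas=[
    [[0,0,0],[0,0,0]],
    [[0,0,0],[0,0,0]],
    [[0,0,0],[0,0,0]],
    [[0,0,0],[0,0,0]],
    [[0,0,0],[0,0,0]],
    [[0,0,0],[0,0,0]],
  ],
  claw=4.6,
)

```text
clock: 16.5
position: [639.6, 30.1, 89.4]
ee_rot: [-0.017, 0.991, 0.002, 0.131]
contact_force: [-3.4, 0.3, 6.0]
gripper_width: 48.9
grasp_force: 62.1
```

Emit:
drive_tool(
  deltas=[
    [[0.15,0,-0.48],[0,0,0]],
    [[0.29,0,-0.96],[0,0,0]],
    [[0.29,0,-0.96],[0,0,0]],
    [[0.29,0,-0.96],[0,0,0]],
    [[0.29,0,-0.96],[0,0,0]],
    [[0.29,0,-0.96],[0,0,0]],
    [[0.29,0,-0.96],[0,0,0]],
    [[0.29,0,-0.96],[0,0,0]],
    [[0,0,0],[0,0,0]],
  ],
)

```text
clock: 17.4
position: [599.5, 28.8, 153.8]
ee_rot: [-0.017, 0.991, 0.003, 0.131]
contact_force: [0.2, -0.7, -1.8]
gripper_width: 48.4
grasp_force: 62.1
```

Run:
```python
from h import *
go([500,-150,250])
```

```text
now 17.4 [599.54  28.85 153.81] F [ 0.24 -0.7  -1.77] w 48.388567431536465 62.13654041290283
shift cm before turn [  7.71 -17.52 -12.05] after turn [  7.71 -17.52 -12.05] turn deg [0. 0. 0.]
```

Emit:
drive_tool(
  deltas=[
    [[1.4,0,-2.6],[0,0,0]],
    [[1.9,0,-3.0],[0,0,0]],
    [[1.9,0,-3.0],[0,0,0]],
    [[1.9,0,-3.0],[0,0,0]],
    [[0.6,-2.5,-0.5],[0,0,0]],
    [[0,-3,0],[0,0,0]],
    [[0,-3,0],[0,0,0]],
    [[0,-3,0],[0,0,0]],
    [[0,-3,0],[0,0,0]],
    [[0,-3,0],[0,0,0]],
    [[0,0,0],[0,5,0]],
  ],
)

```text
clock: 18.5
position: [497.8, -152.5, 248.6]
ee_rot: [-0.015, 0.996, 0.002, 0.085]
contact_force: [1.0, 0.2, -2.1]
gripper_width: 48.8
grasp_force: 62.5
```

Emit:
drive_tool(
  deltas=[
    [[0,0,0],[0,7,0]],
    [[0,0,0],[0,7,0]],
    [[0,0,0],[0,7,0]],
    [[0,0,0],[0,6,0]],
    [[0,0,0],[0,0,0]],
    [[0,0,0],[0,0,0]],
    [[0,0,0],[0,0,0]],
  ],
)

```text
clock: 19.2
position: [499.7, -149.9, 249.5]
ee_rot: [-0.017, 0.989, -0.003, -0.147]
contact_force: [0.4, -0.6, -1.9]
gripper_width: 48.7
grasp_force: 62.6
```

Run:
```python
from h import *
y=np.radians(2);T0=tilted(y,np.radians(15));rel=T0.T@(np.array([639.6,30.1,89.4])-[624.5,30,121]);print("rel",rel)
st=arm.read_state();T=R.from_quat(st["ee_rot"]).as_matrix();L=st["position"]-T@rel;print("lid",L,st["joints"])
w=cam("wrist");c=blob(w,(240,290,420,430),white);print("pred",proj(w,L),"meas",cen(c),cv2.minAreaRect(c.astype(np.float32)))
s=cam("side");b=proj(s,[L-[0,0,z] for z in(0,80)]);print(b)
c=blob(s,(395,205,446,255),white);print("dish side",cv2.fitEllipse(c)[0])
p,T2=place([429.2,-195.3],70,rel,y,np.radians(-17));go(p,T2)
p,T2=place([429.2,-195.3],15,rel,y,np.radians(-17));go(p,T2)
```

```text
rel [-6.4  -0.43 34.43]
lid [ 503.64 -149.35  284.26] [ 0.02  0.35 -0.04  0.   -1.48 -1.56]
pred [[327.47 358.78]] meas [339.32 359.36] ((329.5, 358.5), (33.0, 133.0), 90.0)
[[394.54 117.04]
 [392.7  155.84]]
dish side (419.51678466796875, 229.05006408691406)
now 19.3 [ 499.59 -149.94  250.02] F [-0.4   0.28 -0.74] w 48.49740087486134 62.55301237106323
shift cm before turn [ 3.33 -4.33 15.11] after turn [ 3.31 -4.33 15.11] turn deg [-0.01  0.07 -0.01]
now 19.3 [ 499.59 -149.94  250.02] F [-0.4   0.28 -0.74] w 48.49740087486134 62.55301237106323
shift cm before turn [ 1.73 -4.33 20.37] after turn [ 1.71 -4.33 20.37] turn deg [-0.01  0.07 -0.01]
```

Emit:
drive_tool(
  deltas=[
    [[0.66,-0.87,3.02],[0,0,0]],
    [[0.66,-0.87,3.02],[0,0,0]],
    [[0.67,-0.87,3.02],[0,0,0]],
    [[0.67,-0.86,3.02],[0,0,0]],
    [[0.67,-0.86,3.02],[0,0,0]],
    [[-0.58,0,1.92],[0,0,0]],
    [[-0.44,0,1.43],[0,0,0]],
    [[-0.29,0,0.96],[0,0,0]],
    [[-0.2,0,0.67],[0,0,0]],
    [[-0.1,0,0.3],[0,0,0]],
    [[0,0,0],[0,0,0]],
    [[0,0,0],[0,0,0]],
  ],
)

```text
clock: 20.5
position: [426.1, -195.8, 59.9]
ee_rot: [-0.017, 0.989, -0.003, -0.148]
contact_force: [0.3, -0.2, -2.1]
gripper_width: 49.3
grasp_force: 62.6
```

Run:
```python
from h import *
rel=np.array([-6.4,-.43,34.43])
p,T2=place([429.2,-195.3],7,rel,np.radians(2),np.radians(-17));go(p,T2)
t=cam("top");w=cam("wrist");s=cam("side")
im=np.hstack([w["img"][160:480,120:520],cv2.resize(s["img"][170:270,360:485],(400,320),interpolation=2)])
cv2.imwrite("pics/w8.png",im[:,:,::-1])
```

```text
now 20.5 [ 426.06 -195.84   59.92] F [ 0.25 -0.19 -2.1 ] w 49.29919892841324 62.56540775299072
shift cm before turn [-0.15  0.    0.76] after turn [-0.15  0.    0.76] turn deg [-0.03  0.03  0.01]
```

View pics/w8.png

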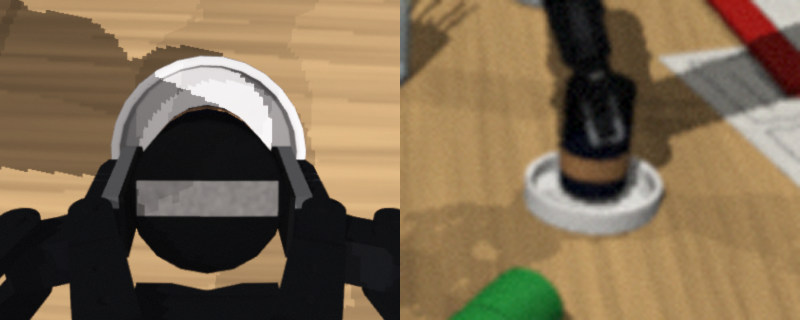

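The strip jar (strip at crop (208,197)) is centred over the dish and upright, just above the floor. I'll lower it gently.

Emit:
drive_tool(
  deltas=[
    [[-0.09,0,0.29],[0,0,0]],
    [[-0.06,0,0.19],[0,0,0]],
    [[-0.04,0,0.14],[0,0,0]],
    [[-0.03,0,0.1],[0,0,0]],
    [[0,0,0],[0,0,0]],
    [[0,0,0],[0,0,0]],
  ],
)

```text
clock: 21.25
position: [425.5, -195.8, 51.9]
ee_rot: [-0.017, 0.989, -0.003, -0.148]
contact_force: [-0.1, -0.1, -0.4]
gripper_width: 48.5
grasp_force: 63.0
```

Emit:
drive_tool(
  deltas=[
    [[-0.03,0,0.1],[0,0,0]],
    [[0,0,0],[0,0,0]],
    [[0,0,0],[0,0,0]],
  ],
)

```text
clock: 21.55
position: [425.5, -195.9, 51.8]
ee_rot: [-0.018, 0.989, -0.003, -0.148]
contact_force: [-1.7, 1.3, 5.2]
gripper_width: 49.1
grasp_force: 63.6
```

Contact is made. I'll release and retreat.

Emit:
drive_tool(
  deltas=[
    [[0,0,0],[0,0,0]],
    [[0,0,0],[0,0,0]],
    [[0,0,0],[0,0,0]],
  ],
  claw=5.3,
)

```text
clock: 21.85
position: [425.6, -195.9, 50.7]
ee_rot: [-0.017, 0.989, -0.003, -0.148]
contact_force: [-0.7, 1.2, -0.8]
gripper_width: 53.3
grasp_force: 0.0
```

Emit:
drive_tool(
  deltas=[
    [[0,0,0],[0,0,0]],
    [[0,0,0],[0,0,0]],
    [[0,0,0],[0,0,0]],
    [[0,0,-1],[0,0,0]],
    [[0,0,-2],[0,0,0]],
    [[0,0,-3],[0,0,0]],
    [[0,0,-4],[0,0,0]],
    [[0,0,-4],[0,0,0]],
    [[0,0,-4],[0,0,0]],
    [[0,0,0],[0,0,0]],
    [[0,0,0],[0,0,0]],
  ],
  claw=7.6,
)

```text
clock: 22.95
position: [478.7, -193.8, 224.0]
ee_rot: [-0.017, 0.989, -0.003, -0.147]
contact_force: [-0.1, -0.5, -1.2]
gripper_width: 75.8
grasp_force: 0.0
```

Run:
```python
from h import *
w=cam("wrist");g=cv2.cvtColor(w["img"],cv2.COLOR_RGB2GRAY)
print("pred strip px",proj(w,[429.2,-195.3,85]))
# black lid then white inside it
c=blob(w,(250,150,400,290),lambda h,s,v:v<45);print("lid",cv2.minAreaRect(c.astype(np.float32)),cv2.boundingRect(c.astype(np.int32)),plane(w,[cv2.minEnclosingCircle(c.astype(np.int32))[0]],85))
t=cam("top");e=blob(t,(305,330,345,352),white);print("eraser",plane(t,[cen(e)],15))
for y in range(316,345,2): print(''.join('#' if v<60 else '+' if v<150 else '.' for v in cv2.cvtColor(t["img"],cv2.COLOR_RGB2GRAY)[y,390:450]))
s=cam("side");w=proj(s,[[429.2,-195.3,z] for z in(5,85)]);print(w)
G=cv2.cvtColor(s["img"],cv2.COLOR_RGB2GRAY)
for y in range(190,244,3): print(''.join('#' if v<60 else '+' if v<150 else '.' for v in G[y,390:450]))
```

```text
pred strip px [[326.54 218.17]]
lid ((326.0, 218.5), (64.0, 65.0), 0.0) (294, 186, 65, 66) [[ 429.62 -195.87   85.  ]]
eraser [[413.5    2.09  15.  ]]
+++++++++++++++....++++++++.............+...................
+++++++++++++....++++++++........................+..........
++++++++++++...++++++........................+....++........
++++++++++++..+++++.........+++++++++++++++....+...+++++++++
+++++++++++++++++......++++##################+......++++....
+++++++++++++++++.....++#######################+++...++++...
++++++++++++++++....+++##########################++...++++..
++++++++++++++......++###################++++++++#+...++++..
++++++++++++++.....+++#####+......................+++++++++.
+++++++++++++++....+++#####+......................++++++++++
+++++++++++++++....+++#####+......................++++++++++
+++++++++++++++.....+++############################++.++++++
+++++++++++++++......+++##########################++++++++++
+++++++++++++++........++#######################++++++++++++
++++++++++++++++..........+++#################++++++++++++++
[[419.54 231.03]
 [422.33 199.69]]
[... 398 characters left out ...]
############+++++++++++++++++
+++++++++++.+++++++++#####################++++++++++++++++++
+++++++++..++++++++++#####################++++++++++++++++++
++++++++.+++.++.....+######################+++++++++++++++++
++++++++++.....+++++++####################++++++++++++++++++
+++++++++...++++...+++++++++++#+####+#####+++......+++++++++
++++++++....+......++++++++++++++++++++##+++...++...++++++++
++++++++++.........+########+++++++######+......+..+++++++++
+++++++++++.........++#################+..........++++++++++
+++++++++++.................+.++++...........+++++++++++++++
++++++++++++++.........................+++++++++++++++++++++
++++++++++++++++++++++...............+++++++++++++++++++++++
```

The jar stands upright and centred in the dish, with its lid at the predicted pixel, and the eraser hasn't moved. Handing in.

```bash
python3 -c "
from bench import arm; print(arm.job_done())"
```

```text
the job is handed in; nothing more can be done
None
```

The dot jar stands upright in the square tray and the strip jar upright in the round dish; I left the plain jar in the rack, took care to avoid the bystanders (only the eraser was re-checked, and it had not moved), and handed the job in at about 23 s.

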